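# Sort out the mixed-up tool tiles

## Task

Every tool is lying on the wrong tile: move them so that the red screwdriver lies on the red tile, the yellow screwdriver on the yellow tile, the marker with the blue cap on the blue tile and the wooden-handled scraper on the wooden tile, each laid flat along its tile's long white line with its middle over the white cross (either way round). Use the empty grey tile to lay a tool aside, and leave the glue bottle standing where it is.

Things in the scene. Friction and masses are not known exactly. Their poses are not given: they have to be found in the camera images.
- driver_red: loose screwdriver, red handle, 29 x 189 x 28 mm, 70 g, lying. Origin: halfway along its whole length, at the level of its underside (10 mm over the bench when on a tile); y along it towards the handle's butt, z up. Handle: y -4 to 94 mm, up to 28 mm thick, axis 14 mm up, grip it across at about y = 30 mm (near the mass centre); thin shaft: y -94 to -4 mm.
- driver_yellow: loose screwdriver, yellow handle, 29 x 189 x 28 mm, 70 g, lying. Origin: halfway along its whole length, at the level of its underside (10 mm over the bench when on a tile); y along it towards the handle's butt, z up. Handle: y -4 to 94 mm, up to 28 mm thick, axis 14 mm up, grip it across at about y = 30 mm (near the mass centre); thin shaft: y -94 to -4 mm.
- marker_blue: loose felt marker, white barrel with a blue cap, 14 x 131 x 14 mm, 14 g, lying. Origin: halfway along its length, on its underside; y along its length, z up. Grip it across at the middle; it does not roll.
- scraper: loose scraper, pale wooden handle, flat steel blade, 26 x 171 x 26 mm, 60 g, lying. Origin: halfway along its whole length, at the level of its underside; y along it towards the handle's butt, z up. Handle: y -30 to 86 mm, up to 26 mm thick, axis 13 mm up, grip it across at about y = 25 mm (near the mass centre); blade: y -86 to -30 mm.
- tile_red: red tool tile, a flat slab 66 x 172 x 10 mm fixed to the bench, with a white cross at the middle of its top, the long line along its length. Origin: centre of its underside; y along its length, x across, top at z = 10 mm. At the start every tile but the grey one bears a wrong tool; the five tiles lie side by side, about 130 mm apart.
- tile_yellow: yellow tool tile, a flat slab 66 x 172 x 10 mm fixed to the bench, with a white cross at the middle of its top, the long line along its length. Origin: centre of its underside; y along its length, x across, top at z = 10 mm.
- tile_blue: blue tool tile, a flat slab 66 x 172 x 10 mm fixed to the bench, with a white cross at the middle of its top, the long line along its length. Origin: centre of its underside; y along its length, x across, top at z = 10 mm.
- tile_wood: brown wooden tool tile, a flat slab 66 x 172 x 10 mm fixed to the bench, with a white cross at the middle of its top, the long line along its length. Origin: centre of its underside; y along its length, x across, top at z = 10 mm.
- tile_grey: plain grey tool tile, a flat slab 66 x 172 x 10 mm fixed to the bench, with a white cross at the middle of its top, the long line along its length. Origin: centre of its underside; y along its length, x across, top at z = 10 mm. The spare one, empty at the start: a tool may be laid here meanwhile.
- glue_bottle: white glue bottle with a red nozzle, loose, standing upright behind the tiles, 42 mm in diameter, 119 mm tall. Origin: centre of its underside. To be left alone.
Not all that is in view belongs to the job. Several things have the shape of the marker_blue; the one meant has the colours described above.

How it is judged:
By the outcome, as a careful person would: the job done as asked, in the order asked, and still so for the second after the job is handed in, with the robot touching nothing.
It also fails if it takes over 128 s, if anything falls off the work surface, if the arm or the gripper's body presses on something with over 40 N, if the wrist force passes 120 N, or if a joint passes its speed limit or range.

## Robot

A 7-joint arm with a two-finger parallel gripper is mounted at the origin on a cart in front of the work surface, level with it; the furniture and walls round the work are solid. World frame = base frame: x ahead of the robot, y to its left, z up, the work surface at z = 0. Lengths are in m, angles in rad, forces in N, time in s.
With the tool pointing down it reaches from about 0.4 to 0.875 m from the base axis. Payload 19.3 kg.
Tool frame: the origin (TCP) lies on the centre line of the jaws, within the pads' length; the fingertips stand 8 mm ahead of it and the grasp point (between the pads) lies 11 mm behind it; z points along the fingers, y is the line along which they close (so a half turn about z gives the same grasp; the last joint's range is limited). The gripper opens to 85 mm and grips with 20 to 120 N. Pads are 22 mm wide; open, the fingers measure 114 mm over their backs; the gripper's body (76 mm by 85 mm) begins 54 mm behind the grasp point. The pads swing forward as they close: fully open they stand 13 mm farther back than shut.
Start: joints at [-1.39, 0.521, -0.036, 1.599, 0.021, 1.021, -0.113], TCP at [0.155, 0.605, 0.239] pointing down, gripper open.
Joint ranges: [-2.91, 2.91], [-0.3, 2.13], [-1.5, 1.42], [0.17, 2.43], [-1.26, 4.41], [0.16, 1.93], [-2.52, 2.52]. Speed limits (rad/s): [1.89, 1.89, 2.39, 2.39, 3.01, 3.01, 3.01].

## Interface

Orientations are given as [roll, pitch, yaw] about the fixed x, y, z axes, in that order (R = Rz(yaw) Ry(pitch) Rx(roll)).
In Python, from workcell import status, grab_frame, camera_params, bot, search_frame, silhouettes gives the robot as it stands.
- The arm moves only by the shell command python3 -m creep 'ROWS' [FORCE]. ROWS is JSON, a list of rows, each a list of 5 numbers: the shift along the tool's x, y, z in units of 60 mm (1.0 is 60 mm), then the turn about the tool's z in units of 8 degrees (1.0 is 8 degrees), then the opening, from 0 (shut) to 1 (fully open). In form: [[x, y, z, twist, hand], ...]. A call has 1 to 5 rows; each row is the pose to reach, as a shift and turn from the pose commanded when the call began, along the tool's axes at that moment; what a row does not reach only later rows make up. A row lasts 1/8 s, in which the tool goes at most 62.5 mm and 10.7 degrees, less where a joint would pass 70% of its speed; a pose out of reach is approached as far as the arm can. A call with a gripper value outside its range is refused whole. The fingers move at their own pace and stop on an object; FORCE is the grip in N (left out, the last holds). Time passes only in rows, so rows that repeat a pose let the fingers close. It gives the time, the measured TCP pose, the force, the opening and the grip force at its end, in the units of the state.
- status.observe(): the state, without advancing time (a new reading comes with each control period).
- grab_frame(name): name is "scene" or "top" or "wrist"; returns the picture (400x640x3 uint8, blue, green, red); there is no depth.
- camera_params(name): a dict with "K" (3x3 intrinsics, pixels), "rvec" (rotation vector, rad) and "tvec" (3), from world to camera coordinates, as OpenCV has them; the wrist camera has in their place "tool_from_camera" (4x4, takes a point from camera to tool coordinates, whose origin is the TCP and whose axes are the flange's). Camera axes: x right, y down, z forward; pixel columns grow to the right and rows downward; lengths in m; the calibration is good to about 2 mm. A picture is of the moment at which its call begins: read the wrist's pose just before it. camera_params takes no time and is no camera call.
- bot.job_done(): hands the job in; it is judged then, once.
Trained networks look in the newest picture that a camera, given by its name, has taken for a name from the list of things; names that differ only in an ending like _2 or _b are one class to them, and where a whole thing is asked for, a point or a joint stands for the part that bears it (a point fixed in the world has none). Each returns a list of dicts, best first, with "p" (0 to 1); they miss things now and then, are a little off and sometimes report something else, mostly with a low value. They report only what shows in the picture. A call takes as long as a camera call. They do not tell look-alikes from the thing itself.
- search_frame(camera, name): "extent" ([left, top, right, bottom] as shares, 0 to 1, of the picture: columns of its width, rows of its height, round what is visible of it).
- silhouettes(camera, name): "mask" (400x640 bool, what is visible of it) and "extent" ([left, top, right, bottom] as shares, 0 to 1, of the picture: columns of its width, rows of its height, round what is visible of it).
The state is a dict: "clock": time; "qpos": joint angles; "qd": joint speeds; "joint_efforts": joint torques, N m; "position": TCP position; "tool_rot": TCP orientation; "force": force on the tool from outside, world axes, zero at the start; "moment": the same for the moment, N m; "grip_width": finger opening in m; "finger_force": force on a finger pad.
Only numpy, scipy, OpenCV 4.12 (cv2) and the standard library are available. Lean on these libraries where they do the work, as an engineer would, in place of code of your own. Each camera call takes 0.05 s, during which the arm holds its last target. There are 200 camera calls.

## Working session

There is one attempt and no reset: what is moved stays moved. The work goes in short steps, Python scripts to look and compute and a shell command to move; the robot and the scene stay as the last step left them, time stands still between calls to the robot, and variables do not carry over. Pictures are saved under pics/ and viewed, at most 14 in all, crops included, and the job is handed in when it is done.

```bash
mkdir -p pics; ls; python3 - <<'E'
from workcell import *
import cv2
s=status.observe();print({k:s[k] for k in('clock','position','tool_rot','grip_width')})
for n in("top","scene"):
    cv2.imwrite(f"pics/{n}0.png",grab_frame(n)); print(camera_params(n))
print(camera_params("wrist"))
E
```

```text
pics
{'clock': 0.0, 'position': array([0.15505449, 0.60516185, 0.23872787]), 'tool_rot': array([-3.14052337e+00,  5.93315549e-05,  2.89082845e+00]), 'grip_width': 0.0852920630446725}
{'K': array([[410.80738589,   0.        , 324.90416963],
       [  0.        , 410.80738589, 199.33721293],
       [  0.        ,   0.        ,   1.        ]]), 'rvec': array([ 2.15290381, -2.2169094 ,  0.03164035]), 'tvec': array([0.20932426, 0.53943216, 1.01826595])}
{'K': array([[469.11207874,   0.        , 319.77747259],
       [  0.        , 469.11207874, 208.99032925],
       [  0.        ,   0.        ,   1.        ]]), 'rvec': array([ 2.09721413, -0.61325724,  0.33462919]), 'tvec': array([-0.36826725,  0.29462277,  0.72033942])}
{'K': array([[296.78967459,   0.        , 320.42810215],
       [  0.        , 296.78967459, 201.49497924],
       [  0.        ,   0.        ,   1.        ]]), 'tool_from_camera': array([[ 8.96150596e-04, -9.61076763e-01, -2.76280027e-01,
         7.03311966e-02],
       [ 9.99999540e-01,  7.67182634e-04,  5.74883330e-04,
        -1.27824798e-03],
       [-3.40549771e-04, -2.76280415e-01,  9.61077009e-01,
        -1.35163582e-01],
       [ 0.00000000e+00,  0.00000000e+00,  0.00000000e+00,
         1.00000000e+00]])}
```

View pics/top0.png

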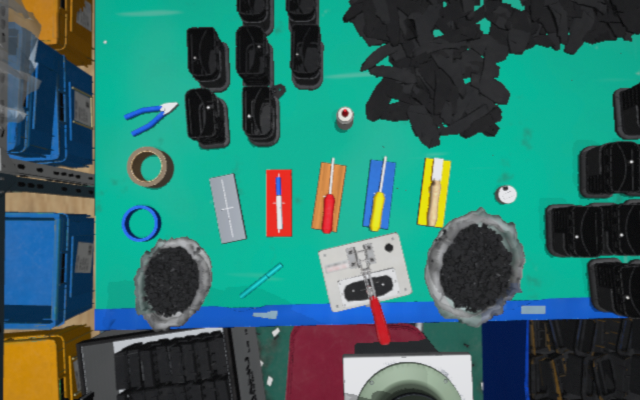

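View pics/scene0.png

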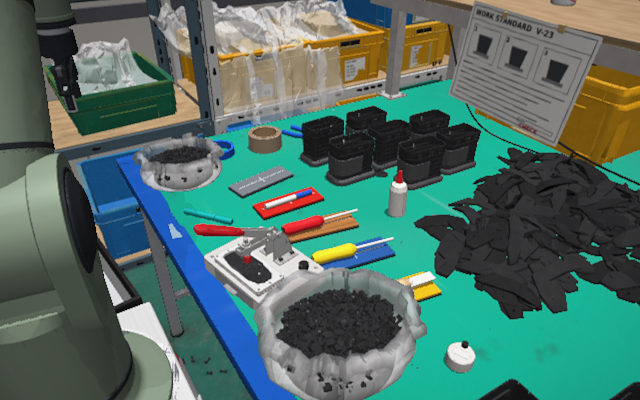

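The top view shows the tiles from left to right. Grey at (228,208) is empty, red at (278,203) holds the marker, wood at (329,198) holds the red driver, blue at (379,195) holds the yellow driver, and yellow at (434,192) holds the scraper.

```bash
cat > h.py <<'E'
from workcell import *
import cv2,numpy as np,sys
from scipy.spatial.transform import Rotation as R
def cam(n,s=None):
    p=camera_params(n)
    if n=="wrist":
        T=np.eye(4);T[:3,:3]=R.from_euler('xyz',s['tool_rot']).as_matrix();T[:3,3]=s['position']
        T=T@p['tool_from_camera'];return p['K'],T[:3,:3],T[:3,3]
    M=cv2.Rodrigues(p['rvec'])[0];return p['K'],M.T,-M.T@p['tvec']
def p2w(c,uv,z):
    K,A,o=c;uv=np.atleast_2d(uv).astype(float)
    d=(A@np.linalg.inv(K)@np.c_[uv,np.ones(len(uv))].T).T
    return (o+d*((z-o[2])/d[:,2])[:,None])[:,:2]
def pts(mask):
    v,u=np.nonzero(mask);return np.c_[u,v]
def rect(W): # centre, long-axis angle deg (mod 180, 90..270), size mm
    b=cv2.boxPoints(cv2.minAreaRect((cv2.convexHull((W*1000).astype(np.float32)))))
    e=[b[1]-b[0],b[2]-b[1]];e.sort(key=np.linalg.norm)
    a=np.degrees(np.arctan2(e[1][1],e[1][0]))%180
    if a<90:a+=180
    return b.mean(0).round(1),round(a,1),[round(float(np.linalg.norm(x))) for x in e]
def look(n,names,s=None):
    c=cam(n,s)
    for m in names:
        z=.01 if m.startswith('tile') else .024 if 'driver' in m else .017 if 'marker' in m else .023
        for d in silhouettes(n,m)[:3]:
            if d['p']<.3: continue
            q=pts(d['mask'])
            if len(q)>20: print(m,round(d['p'],2),*rect(p2w(c,q,z)),'px',q.mean(0).round())
def go(x,y,z,yaw,s=None): # mm, deg -> units
    s=s or status.observe();d=np.array([x,y,z])-s['position']*1000
    t=R.from_euler('xyz',s['tool_rot']).as_matrix().T@d
    dy=(np.degrees(s['tool_rot'][2])-yaw+90)%180-90
    print('row',(t/60).round(3),'twist',round(dy/8,3))
E
python3 - <<'E'
from h import *
grab_frame("top")
look("top",["tile_grey","tile_red","tile_wood","tile_blue","tile_yellow","marker_blue","driver_red","driver_yellow","scraper","glue_bottle"])
E
```

```text
tile_grey 0.62 [529.3 442.2] 188.8 [71, 175] px [227. 209.]
tile_red 0.79 [540.2 311.7] 178.6 [64, 168] px [279. 203.]
tile_wood 0.64 [551.4 184.3] 169.5 [69, 171] px [328. 193.]
tile_blue 0.7 [551.5  57.3] 169.6 [32, 183] px [377. 206.]
tile_blue 0.63 [554.8  58.6] 170.8 [65, 173] px [378. 189.]
marker_blue 0.79 [347.6 360.7] 127.3 [17, 135] px [260. 281.]
marker_blue 0.6 [539.8 311.5] 180.6 [13, 131] px [278. 202.]
driver_red 0.61 [553.3 183.6] 176.1 [28, 181] px [328. 208.]
driver_yellow 0.56 [553.7  59.3] 171.5 [31, 184] px [377. 205.]
scraper 0.66 [555.4 -79.9] 171.6 [25, 171] px [434. 192.]
glue_bottle 0.59 [749.  139.2] 178.2 [40, 56] px [344. 118.]
```

```bash
python3 - <<'E'
from h import *
go(540,312,200,180)
E
```

```text
row [-7.427 -3.146  0.655] twist -1.796
```

```bash
python3 -m creep '[[-1,-0.4,0.1,-0.2,1],[-2,-0.8,0.2,-0.5,1],[-3,-1.2,0.3,-0.8,1],[-3.8,-1.6,0.4,-1.2,1],[-4.6,-2,0.5,-1.8,1]]' 60; python3 - <<'E'
from h import *
go(540,312,200,180)
E
```

```text
clock: 1.27
position: [0.3944, 0.419, 0.2093]
tool_rot: [3.141, 0.0, -3.14]
force: [1.1, 0.7, 0.3]
grip_width: 0.0855
finger_force: 0.0
row [-2.423 -1.789  0.155] twist 0.015
```

```bash
python3 -m creep '[[-0.8,-0.6,0,0,1],[-1.6,-1.2,0,0,1],[-2.4,-1.8,0.1,0,1],[-2.4,-1.8,0.15,0,1],[-2.4,-1.8,0.15,0,1]]'; python3 - <<'E'
from h import *
s=status.observe();cv2.imwrite("pics/w1.png",grab_frame("wrist"))
look("wrist",["marker_blue","tile_red","tile_grey"],s)
go(540,312,200,180)
E
```

```text
clock: 1.9
position: [0.5364, 0.3129, 0.2]
tool_rot: [3.142, -0.001, -3.141]
force: [-1.0, 0.8, 0.7]
grip_width: 0.0854
finger_force: 0.0
marker_blue 0.76 [372.3 326.5] 126.6 [14, 53] px [334.  16.]
marker_blue 0.56 [540.9 307.2] 180.4 [15, 133] px [316. 183.]
tile_red 0.72 [540.1 309.2] 178.9 [65, 169] px [319. 177.]
tile_grey 0.85 [530.6 438.4] 190.1 [67, 171] px [434. 170.]
row [-0.066 -0.03   0.01 ] twist 0.016
```

View pics/w1.png

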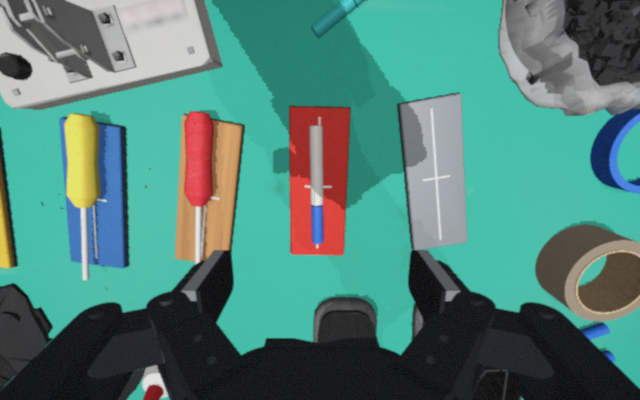

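The wrist view shows the marker on red at (317,183), and the empty grey tile with its cross at (436,178). The red and yellow drivers are on wood and blue, with their handles towards the robot.

```bash
python3 -m creep '[[-0.06,-0.08,0.9,0,0.6],[-0.06,-0.08,1.7,0,0.6],[-0.06,-0.08,2.3,0,0.6],[-0.06,-0.08,2.3,0,0.6]]'; python3 - <<'E'
from h import *
go(541,308,20,180)
s=status.observe();grab_frame("wrist");look("wrist",["marker_blue","tile_red"],s)
E
```

```text
clock: 2.6
position: [0.5387, 0.3079, 0.0605]
tool_rot: [-3.14, -0.003, -3.14]
force: [0.5, 0.1, -0.1]
grip_width: 0.0514
finger_force: 0.0
row [-0.041  0.003  0.674] twist 0.012
marker_blue 0.73 [542.5 307.4] 180.8 [14, 136] px [321. 222.]
tile_red 0.78 [540.4 308.7] 178.9 [64, 170] px [325. 208.]
```

Grip the marker, lift, and look.

```bash
python3 -m creep '[[-0.04,0,0.4,0,0.5],[-0.04,0,0.66,0,0.4],[-0.04,0,0.66,0,0],[-0.04,0,0.66,0,0],[-0.04,0,0.66,0,0]]' 40;python3 -m creep '[[0,0,0,0,0],[0,0,0,0,0],[0,0,-0.8,0,0],[0,0,-1.3,0,0],[0,0,-1.3,0,0]]'; python3 - <<'E'
from h import *
go(530.6,438.4,75,189.5)
s=status.observe();cv2.imwrite("pics/w2.png",grab_frame("wrist"));look("wrist",["marker_blue","tile_grey"],s)
E
```

```text
clock: 3.38
position: [0.5431, 0.3082, 0.0235]
tool_rot: [3.141, 0.001, -3.141]
force: [0.3, -0.7, -0.8]
grip_width: 0.0118
finger_force: 41.7
clock: 4.0
position: [0.5438, 0.3086, 0.103]
tool_rot: [3.14, 0.003, -3.141]
force: [-0.5, 0.3, -0.7]
grip_width: 0.0124
finger_force: 41.8
row [0.221 2.163 0.471] twist -1.185
marker_blue 0.82 [573.1 307.6] 180.2 [21, 191] px [320. 227.]
tile_grey 0.81 [530.5 437.8] 190.0 [67, 171] px [485. 178.]
```

View pics/w2.png

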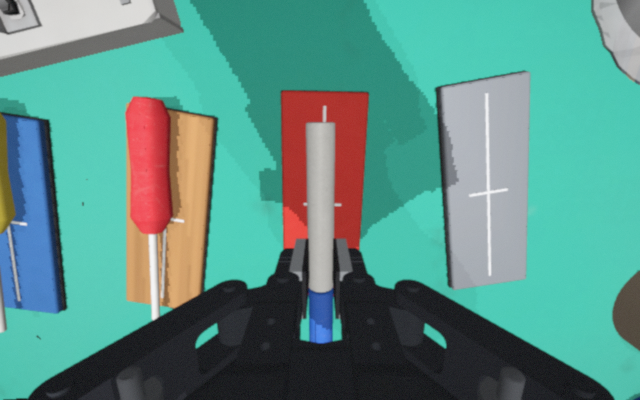

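Marker is held level. Lay it on grey; the tilt looks fine.

```bash
python3 -m creep '[[0.1,0.8,0,-0.6,0],[0.2,1.6,0,-1.2,0],[0.22,2.16,0.3,-1.2,0],[0.22,2.16,0.6,-1.2,0],[0.22,2.16,0.6,-1.2,0]]'; python3 - <<'E'
from h import *
go(530.6,438.4,24.5,189.5)
E
```

```text
clock: 4.78
position: [0.5287, 0.4358, 0.0622]
tool_rot: [-3.139, -0.003, -2.974]
force: [-0.2, -0.9, 0.0]
grip_width: 0.0121
finger_force: 41.7
row [-0.041  0.039  0.628] twist 0.014
```

```bash
python3 -m creep '[[-0.03,0.03,0.35,0,0],[-0.03,0.03,0.6,0,0],[-0.03,0.03,0.63,0,0],[-0.03,0.03,0.63,0,0.5],[-0.03,0.03,0.63,0,0.5]]'; python3 -m creep '[[0,0,0,0,0.5],[0,0,-0.9,0,0.5],[0,0,-1.8,0,0.5],[0,0,-1.8,0,0.5]]'; python3 - <<'E'
from h import *
s=status.observe();grab_frame("wrist");look("wrist",["marker_blue","tile_grey","tile_red","tile_wood","driver_red"],s)
go(524,184,150,176,s)
E
```

```text
clock: 5.4
position: [0.5313, 0.4398, 0.0276]
tool_rot: [3.141, 0.001, -2.974]
force: [0.4, 0.9, 0.3]
grip_width: 0.0425
finger_force: 0.0
clock: 5.9
position: [0.5327, 0.4411, 0.1399]
tool_rot: [3.138, 0.006, -2.974]
force: [-0.6, -0.7, -0.5]
grip_width: 0.0426
finger_force: 0.0
marker_blue 0.56 [529.  437.2] 189.9 [14, 132] px [318. 186.]
tile_grey 0.81 [530.2 440.1] 190.0 [64, 169] px [321. 181.]
tile_red 0.97 [540.6 311.3] 179.1 [68, 172] px [179. 170.]
tile_red 0.68 [561.7 168.4] 172.8 [31, 203] px [ 17. 138.]
tile_wood 0.64 [552.5 188.2] 169.9 [66, 172] px [ 50. 171.]
driver_red 0.65 [556.3 182. ] 172.8 [29, 192] px [ 17. 137.]
row [ 0.858 -4.2   -0.19 ] twist 1.702
```

```bash
python3 -m creep '[[0.2,-0.9,-0.2,0.4,0.6],[0.4,-1.8,-0.2,0.8,0.6],[0.6,-2.7,-0.2,1.2,0.6],[0.8,-3.6,-0.2,1.7,0.6],[0.86,-4.2,-0.2,1.7,0.6]]'; python3 -m creep '[[0,0,0,0,0.6],[0,0,0,0,0.6]]'; python3 - <<'E'
from h import *
s=status.observe();cv2.imwrite("pics/w3.png",grab_frame("wrist"));look("wrist",["tile_red","tile_wood","driver_red","tile_blue"],s)
go(524,184,70,176,s)
E
```

```text
clock: 6.82
position: [0.5217, 0.1798, 0.1465]
tool_rot: [-3.14, -0.001, 3.07]
force: [1.4, -0.7, 0.4]
grip_width: 0.0513
finger_force: 0.0
clock: 7.08
position: [0.5221, 0.1832, 0.1465]
tool_rot: [3.141, -0.001, 3.073]
force: [0.3, 1.0, -0.1]
grip_width: 0.0514
finger_force: 0.0
tile_red 0.89 [540.2 307.4] 178.9 [68, 171] px [453. 193.]
tile_wood 0.59 [551.7 181.7] 169.8 [64, 171] px [324. 224.]
driver_red 0.79 [555.  178.6] 173.5 [29, 190] px [321. 194.]
tile_blue 0.82 [545.2  57.3] 170.5 [68, 155] px [197. 222.]
row [-0.031  0.015  1.276] twist 0.007
```

View pics/w3.png

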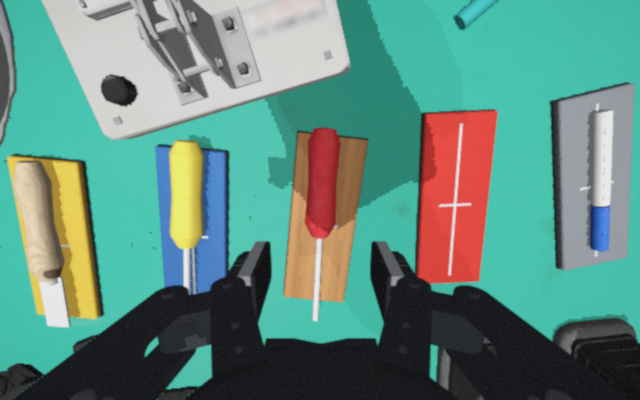

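The red driver lies from its butt at (323,128) to its tip at (317,320), and the red tile's cross is at (454,205), with its line from (461,125) to (450,275).

```bash
python3 - <<'E'
from h import *
s=status.observe();c=cam("wrist",s)
E=p2w(c,[[323,129],[317,320]],.024)*1000;d=E[0]-E[1]
m=E.mean(0);print(E.round(1),m,np.degrees(np.arctan2(d[1],d[0])))
print(p2w(c,[[454.5,204.5],[461,125],[450,275]],.01)*1000)
g=m+30*d/np.linalg.norm(d);print(g)
go(*g,23,np.degrees(np.arctan2(d[1],d[0])),s)
E
```

```text
[[462.1 188.5]
 [650.9 170.1]] [556.51374561 179.32490005] 174.43553593259458
[[541.15134907 309.50310786]
 [467.45753062 311.04180252]
 [616.80418504 309.22003215]]
[526.65511367 182.23386872]
row [-0.078 -0.014  2.062] twist 0.208
```

```bash
python3 -m creep '[[-0.07,-0.01,0.8,0.2,0.6],[-0.07,-0.01,1.5,0.2,0.6],[-0.07,-0.01,2.0,0.2,0.6],[-0.07,-0.01,2.1,0.2,0.6],[-0.07,-0.01,2.1,0.2,0]]' 60;python3 -m creep '[[0,0,0,0,0],[0,0,0,0,0],[0,0,0,0,0]]'; python3 -m creep '[[0,0,-0.8,0,0],[0,0,-1.4,0,0],[0,0,-1.4,0,0]]'; python3 - <<'E'
from h import *
s=status.observe();print(s['position'],np.degrees(s['tool_rot'][2]))
# target grip pose: driver mid->tile centre
a=np.radians(179.1)
go(541+29.9*np.cos(a),309.5+29.9*np.sin(a),70,179.1,s)
E
```

```text
clock: 7.95
position: [0.5266, 0.1819, 0.0214]
tool_rot: [3.142, 0.0, 3.045]
force: [0.5, -0.4, 1.4]
grip_width: 0.0343
finger_force: 0.0
clock: 8.32
position: [0.5271, 0.182, 0.022]
tool_rot: [3.141, 0.002, 3.044]
force: [-1.0, 0.8, 9.2]
grip_width: 0.027
finger_force: 59.9
clock: 8.7
position: [0.5279, 0.1821, 0.1079]
tool_rot: [3.139, 0.004, 3.044]
force: [-0.0, 1.3, -0.8]
grip_width: 0.0271
finger_force: 59.4
[0.52785099 0.18212583 0.10786046] 174.4153130923338
row [0.488 2.092 0.634] twist -0.586
```

```bash
python3 -m creep '[[0.25,0.9,0,-0.3,0],[0.45,1.7,0,-0.59,0],[0.49,2.1,0.2,-0.59,0],[0.49,2.1,0.63,-0.59,0],[0.49,2.1,0.63,-0.59,0]]'; python3 -m creep '[[0,0,0,0,0]]'; python3 - <<'E'
from h import *
s=status.observe();print(s['position'],np.degrees(s['tool_rot'][2]));go(511.5,310,24,179.1,s)
cv2.imwrite("pics/w4.png",grab_frame("wrist"));look("wrist",["tile_red","driver_red"],s)
E
```

```text
clock: 9.32
position: [0.5084, 0.3087, 0.065]
tool_rot: [-3.139, -0.003, 3.126]
force: [0.0, 0.5, -0.5]
grip_width: 0.0268
finger_force: 59.4
clock: 9.45
position: [0.5097, 0.3092, 0.0674]
tool_rot: [-3.141, 0.0, 3.126]
force: [0.2, -0.2, 0.2]
grip_width: 0.0266
finger_force: 59.4
[0.50973964 0.30920095 0.06737371] 179.07908546061316
row [-0.029  0.014  0.723] twist -0.003
tile_red 0.73 [531.6 309.2] 178.9 [64, 154] px [323. 230.]
tile_red 0.54 [537.9 186.5] 169.2 [68, 146] px [149. 238.]
driver_red 0.9 [520.5 308.3] 177.6 [38, 152] px [321. 224.]
```

View pics/w4.png

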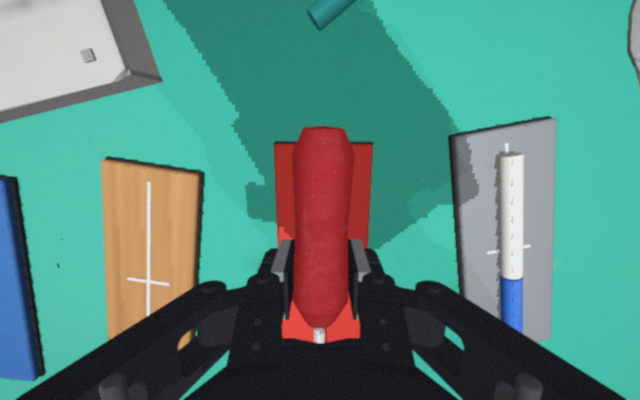

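The driver is held straight over the red tile at (323,230). Lower and release.

```bash
python3 -m creep '[[-0.02,0.01,0.5,0,0],[-0.02,0.01,0.72,0,0],[-0.02,0.01,0.72,0,0],[-0.02,0.01,0.72,0,0],[-0.02,0.01,0.72,0,0.6]]'; python3 -m creep '[[0,0,0,0,0.6],[0,0,0,0,0.6],[0,0,-0.9,0,0.6],[0,0,-1.9,0,0.6],[0,0,-2.1,0,0.6]]'; python3 -m creep '[[0,0,0,0,0.6]]'; python3 - <<'E'
from h import *
s=status.observe();print(s['position'],np.degrees(s['tool_rot'][2]));go(530,-78,150,172,s)
cv2.imwrite("pics/w5.png",grab_frame("wrist"));look("wrist",["tile_red","driver_red","tile_wood"],s)
E
```

```text
clock: 10.22
position: [0.5109, 0.3107, 0.0247]
tool_rot: [3.141, 0.001, 3.127]
force: [-0.4, 0.2, 0.7]
grip_width: 0.0436
finger_force: 0.0
clock: 10.85
position: [0.512, 0.3113, 0.1539]
tool_rot: [3.138, 0.004, 3.127]
force: [0.7, -0.2, -0.1]
grip_width: 0.0513
finger_force: 0.0
clock: 10.98
position: [0.5108, 0.3106, 0.1505]
tool_rot: [3.141, 0.001, 3.127]
force: [0.2, -0.6, -0.5]
grip_width: 0.0516
finger_force: 0.0
[0.51079169 0.31062948 0.15050222] 179.1470209338701
row [-4.170e-01 -6.472e+00  4.000e-03] twist 0.893
tile_red 0.98 [540.1 309.2] 178.9 [65, 171] px [320. 223.]
driver_red 0.62 [539.4 308.2] 177.8 [29, 189] px [321. 189.]
tile_wood 0.59 [542.  185.5] 169.5 [67, 154] px [195. 215.]
```

View pics/w5.png

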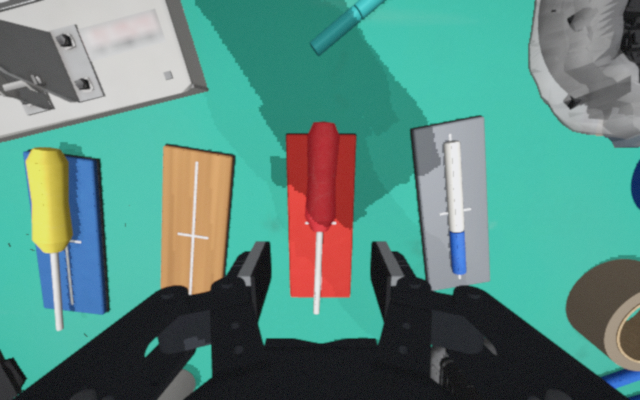

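The red driver lies along the red tile's line and is centred at about (540,309) mm. The wood cross is at (193,236) px. Next is the scraper.

```bash
python3 - <<'E'
from h import *
s=status.observe();print(p2w(cam("wrist",s),[[193,236],[196.5,165]],.01)*1000)
E
python3 -m creep '[[-0.1,-0.9,0,0.2,0.6],[-0.2,-1.8,0,0.4,0.6],[-0.3,-2.7,0,0.6,0.6],[-0.4,-3.6,0,0.9,0.6],[-0.4,-4.5,0,0.9,0.6]]'; python3 -m creep '[[0,-0.9,0,0,0.6],[0,-1.6,0,0,0.6],[0,-1.97,0,0,0.6],[0,-1.97,0,0,0.6],[0,-1.97,0,0,0.6]]'; python3 - <<'E'
from h import *
s=status.observe();print(s['position'],np.degrees(s['tool_rot'][2]))
cv2.imwrite("pics/w6.png",grab_frame("wrist"));look("wrist",["scraper","tile_wood","tile_blue","tile_yellow"],s)
E
```

```text
[[551.66225452 181.81626786]
 [481.02198896 194.39535435]]
clock: 11.8
position: [0.5302, 0.0384, 0.1489]
tool_rot: [-3.141, -0.001, 3.0]
force: [0.7, -0.6, -0.4]
grip_width: 0.0513
finger_force: 0.0
clock: 12.42
position: [0.5139, -0.0759, 0.1493]
tool_rot: [3.141, -0.001, 3.002]
force: [-0.3, -0.1, 0.2]
grip_width: 0.0514
finger_force: 0.0
[ 0.51392837 -0.07591768  0.1493441 ] 171.99263433909857
scraper 0.95 [555.6 -82.6] 171.3 [26, 171] px [320. 231.]
tile_wood 0.57 [551.1 177.8] 169.9 [73, 171] px [590. 188.]
tile_blue 0.71 [553.3  51.9] 171.6 [68, 170] px [451. 213.]
tile_yellow 0.61 [554.3 -83.8] 170.8 [65, 171] px [319. 225.]
```

View pics/w6.png

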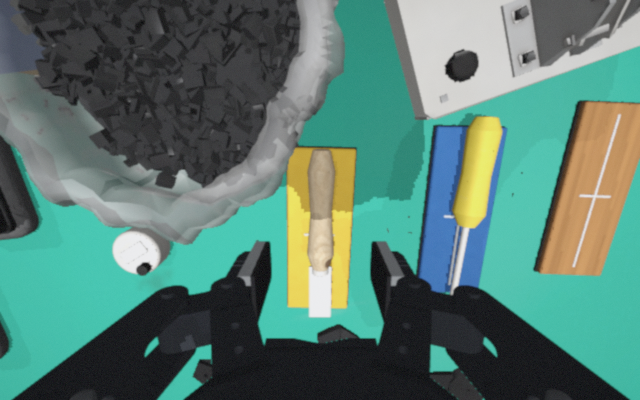

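```bash
python3 - <<'E'
from h import *
s=status.observe();c=cam("wrist",s)
for z in(.03,.06,.08): print(z,(p2w(c,[[335,50],[330,100],[300,150],[250,205],[190,240]],z)*1000).round().tolist())
a=np.radians(171.3);go(555.6+25*np.cos(a),-82.6+25*np.sin(a),24,171.3,s)
print(555.6+25*np.cos(a),-82.6+25*np.sin(a))
E
```

```text
0.03 [[397.0, -49.0], [433.0, -58.0], [469.0, -88.0], [511.0, -141.0], [537.0, -203.0]]
0.06 [[402.0, -51.0], [434.0, -59.0], [466.0, -86.0], [503.0, -132.0], [526.0, -187.0]]
0.08 [[406.0, -53.0], [435.0, -60.0], [464.0, -84.0], [498.0, -126.0], [519.0, -176.0]]
row [-0.283 -0.006  2.097] twist 0.089
530.887652829783 -78.81847949381951
```

```bash
python3 -m creep '[[-0.48,-0.01,0.7,0.09,0.55],[-0.48,-0.01,1.4,0.09,0.55],[-0.48,-0.01,1.9,0.09,0.55],[-0.48,-0.01,2.09,0.09,0.55],[-0.48,-0.01,2.09,0.09,0.55]]' 60;python3 -m creep '[[0,0,0,0,0],[0,0,0,0,0],[0,0,0,0,0],[0,0,0,0,0]]'; python3 -m creep '[[0,0,-0.8,0,0],[0,0,-1.6,0,0],[0,0,-1.6,0,0]]'; python3 - <<'E'
from h import *
s=status.observe();print(s['position'],np.degrees(s['tool_rot'][2]))
go(541,182,120,169.9,s)
E
```

```text
clock: 13.3
position: [0.5424, -0.0813, 0.0245]
tool_rot: [-3.142, -0.001, 2.989]
force: [0.2, -0.3, 0.2]
grip_width: 0.0468
finger_force: 0.0
clock: 13.8
position: [0.5432, -0.0815, 0.0259]
tool_rot: [3.141, 0.002, 2.988]
force: [-1.8, 0.6, 8.6]
grip_width: 0.0236
finger_force: 58.4
clock: 14.18
position: [0.5444, -0.0818, 0.1247]
tool_rot: [3.141, 0.007, 2.988]
force: [-0.0, 0.3, -1.1]
grip_width: 0.0229
finger_force: 59.8
[ 0.54443975 -0.0817505   0.12473127] 171.21435364928152
row [0.729 4.335 0.077] twist 0.164
```

```bash
python3 -m creep '[[0.15,0.9,0,0,0],[0.3,1.8,0,0.1,0],[0.45,2.7,0,0.16,0],[0.6,3.6,0,0.16,0],[0.73,4.35,0,0.16,0]]'; python3 -m creep '[[0,0,0.5,0,0],[0,0,0.8,0,0],[0,0,0.8,0,0]]'; python3 - <<'E'
from h import *
s=status.observe();print(s['position'],np.degrees(s['tool_rot'][2]))
go(539.4,184,26.5,169.9,s)
grab_frame("wrist");look("wrist",["scraper","tile_wood"],s)
E
```

```text
clock: 14.8
position: [0.5385, 0.1855, 0.1206]
tool_rot: [3.141, 0.0, 2.967]
force: [1.5, -0.7, -0.6]
grip_width: 0.0232
finger_force: 59.8
clock: 15.18
position: [0.5384, 0.1821, 0.0715]
tool_rot: [-3.14, -0.002, 2.965]
force: [0.3, -0.3, -0.3]
grip_width: 0.0233
finger_force: 59.8
[0.53835035 0.18208274 0.07145844] 169.89238281990174
row [-0.013  0.036  0.749] twist -0.001
scraper 0.65 [546.4 178.8] 169.9 [35, 165] px [321. 224.]
tile_wood 0.76 [551.7 181.7] 169.7 [64, 169] px [330. 191.]
```

```bash
python3 -m creep '[[-0.01,0.03,0.5,0,0],[-0.01,0.03,0.76,0,0],[-0.01,0.03,0.76,0,0],[-0.01,0.03,0.76,0,0],[-0.01,0.03,0.76,0,0.5]]'; python3 -m creep '[[0,0,0,0,0.5],[0,0,0,0,0.5],[0,0,-0.9,0,0.5],[0,0,-1.9,0,0.5],[0,0,-2.1,0,0.5]]'; python3 -m creep '[[0,0,0,0,0.6]]'; python3 - <<'E'
from h import *
s=status.observe();go(524,61,150,172,s)
cv2.imwrite("pics/w7.png",grab_frame("wrist"));look("wrist",["scraper","tile_wood","driver_yellow"],s)
E
```

```text
clock: 15.95
position: [0.5401, 0.1848, 0.0274]
tool_rot: [3.141, 0.001, 2.966]
force: [-0.2, -0.0, 0.6]
grip_width: 0.0402
finger_force: 0.0
clock: 16.58
position: [0.5413, 0.1853, 0.1567]
tool_rot: [3.139, 0.004, 2.966]
force: [-0.4, 0.2, -0.7]
grip_width: 0.0426
finger_force: 0.0
clock: 16.7
position: [0.5401, 0.1849, 0.1535]
tool_rot: [3.141, 0.001, 2.966]
force: [-0.6, 0.2, -1.2]
grip_width: 0.0513
finger_force: 0.0
row [-0.096 -2.081  0.057] twist -0.256
scraper 0.92 [552.5 181.5] 170.4 [24, 170] px [320. 199.]
tile_wood 0.69 [551.7 182.6] 169.9 [67, 171] px [321. 193.]
driver_yellow 0.79 [541.4  56.3] 168.5 [31, 158] px [184. 193.]
```

View pics/w7.png

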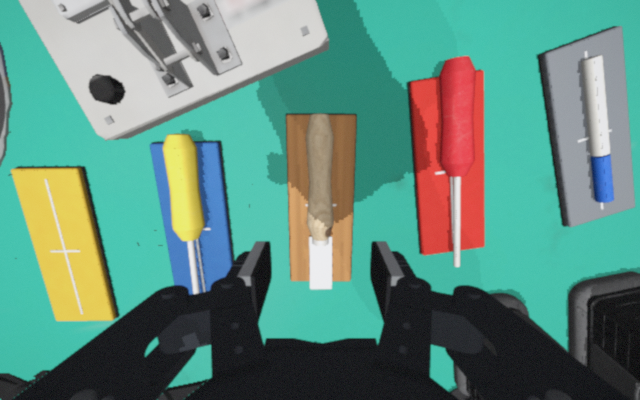

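The scraper is aligned on wood at (320,199). The yellow tile is free, with its cross at (65,251). Next is the yellow driver.

```bash
python3 - <<'E'
from h import *
s=status.observe();print(p2w(cam("wrist",s),[[65,251],[46,181],[81,312]],.01)*1000)
E
python3 -m creep '[[0,-0.9,0,-0.2,0.6],[0,-1.8,0,-0.25,0.6],[-0.1,-2.08,0,-0.25,0.6],[-0.1,-2.08,0,-0.25,0.6],[-0.1,-2.08,0,-0.25,0.6]]'; python3 - <<'E'
from h import *
s=status.observe();print(s['position'],np.degrees(s['tool_rot'][2]))
cv2.imwrite("pics/w8.png",grab_frame("wrist"));look("wrist",["driver_yellow","tile_yellow","tile_blue"],s)
E
```

```text
[[554.25263505 -83.745327  ]
 [482.4372949  -72.00100212]
 [625.55292618 -96.01914113]]
clock: 17.52
position: [0.524, 0.0622, 0.1524]
tool_rot: [3.141, -0.001, 3.002]
force: [-0.1, 0.6, 0.8]
grip_width: 0.0512
finger_force: 0.0
[0.52400454 0.06222769 0.15244804] 172.01995316632232
driver_yellow 0.72 [556.8  53.6] 168.8 [28, 191] px [320. 193.]
tile_yellow 0.63 [542.2 -79.9] 170.6 [67, 146] px [182. 220.]
tile_blue 0.74 [554.7  54. ] 170.9 [66, 170] px [317. 224.]
```

View pics/w8.png

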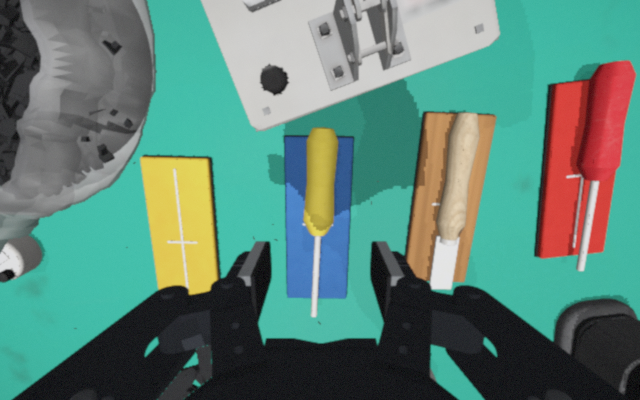

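The yellow driver lies from (322,129) to (314,316). The yellow cross is at (181,242).

```bash
python3 - <<'E'
from h import *
s=status.observe();c=cam("wrist",s)
E=p2w(c,[[322,129],[314.5,316.5]],.024)*1000;d=E[0]-E[1];m=E.mean(0);a=np.degrees(np.arctan2(d[1],d[0]))
print(E.round(1),m,a,p2w(c,[[181,242],[176,170]],.01)*1000)
g=m+22*d/np.linalg.norm(d);print(g);go(*g,24,a,s)
E
```

```text
[[464.7  70.4]
 [651.6  36.8]] [558.17319836  53.59319917] 169.81119754112711 [[555.92321877 -86.37429921]
 [483.59068432 -71.4379354 ]]
[536.52013401  57.48483179]
row [-0.218 -0.044  2.146] twist 0.278
```

```bash
python3 -m creep '[[-0.2,-0.04,0.8,0.28,0.6],[-0.2,-0.04,1.5,0.28,0.6],[-0.2,-0.04,2.0,0.28,0.6],[-0.2,-0.04,2.14,0.28,0.6],[-0.2,-0.04,2.14,0.28,0.6]]' 60;python3 -m creep '[[0,0,0,0,0],[0,0,0,0,0],[0,0,0,0,0],[0,0,0,0,0]]'; python3 -m creep '[[0,0,-0.8,0,0],[0,0,-1.6,0,0],[0,0,-1.6,0,0]]'; python3 - <<'E'
from h import *
s=status.observe();print(s['position'],np.degrees(s['tool_rot'][2]))
go(533.4,-81,120,170.7,s)
E
```

```text
clock: 18.35
position: [0.5356, 0.0571, 0.0248]
tool_rot: [-3.142, -0.0, 2.962]
force: [-0.0, -0.1, 0.2]
grip_width: 0.0509
finger_force: 0.0
clock: 18.85
position: [0.5363, 0.057, 0.0259]
tool_rot: [3.141, 0.002, 2.962]
force: [-1.3, 0.4, 9.2]
grip_width: 0.0266
finger_force: 58.3
clock: 19.23
position: [0.5375, 0.057, 0.1246]
tool_rot: [3.139, 0.006, 2.962]
force: [0.6, 1.0, -1.0]
grip_width: 0.0264
finger_force: 60.2
[0.53751154 0.05704239 0.12463733] 169.68619111248805
row [-0.344 -2.276  0.074] twist -0.127
```

```bash
python3 -m creep '[[-0.1,-0.8,0,0,0],[-0.2,-1.6,0,-0.12,0],[-0.34,-2.28,0,-0.12,0],[-0.34,-2.28,0.5,-0.12,0],[-0.34,-2.28,0.75,-0.12,0]]'; python3 -m creep '[[0,0,0,0,0],[0,0,0,0,0]]'; python3 - <<'E'
from h import *
s=status.observe();print(s['position'],np.degrees(s['tool_rot'][2]))
go(532.9,-81,26.5,170.7,s)
cv2.imwrite("pics/w9.png",grab_frame("wrist"));look("wrist",["driver_yellow","tile_yellow","tile_blue"],s)
E
```

```text
clock: 19.85
position: [0.5306, -0.0815, 0.0744]
tool_rot: [3.142, -0.001, 2.978]
force: [0.1, 0.1, -1.1]
grip_width: 0.0267
finger_force: 60.2
clock: 20.1
position: [0.5315, -0.0809, 0.0761]
tool_rot: [3.141, 0.001, 2.98]
force: [0.3, 0.4, -0.4]
grip_width: 0.0265
finger_force: 60.2
[ 0.5315218  -0.08091534  0.07612195] 170.71591650896823
row [-0.022  0.002  0.827] twist 0.002
driver_yellow 0.57 [540.5 -83. ] 169.6 [38, 171] px [322. 207.]
tile_yellow 0.6 [553.2 -83.7] 170.7 [64, 168] px [324. 236.]
tile_blue 0.88 [554.2  51. ] 171.3 [69, 170] px [513. 199.]
```

View pics/w9.png

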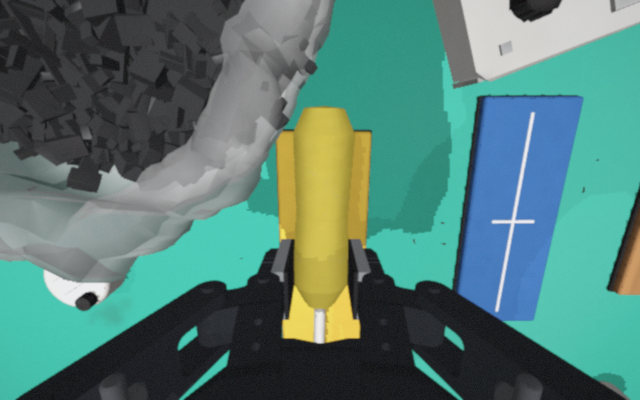

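The driver is straight over the yellow tile at (324,236) and clear of the bowl. The blue tile is free, with its cross at (513,221). Lower and release.

```bash
python3 - <<'E'
from h import *
s=status.observe();print(p2w(cam("wrist",s),[[513,221.5],[532,113],[498,310]],.01)*1000)
E
python3 -m creep '[[-0.01,0,0.5,0,0],[-0.01,0,0.84,0,0],[-0.01,0,0.84,0,0],[-0.01,0,0.84,0,0],[-0.01,0,0.84,0,0.55]]'; python3 -m creep '[[0,0,0,0,0.55],[0,0,0,0,0.55],[0,0,-0.9,0,0.55],[0,0,-1.9,0,0.55],[0,0,-2.1,0,0.55]]'; python3 -m creep '[[0,0,0,0,0.5]]'; python3 - <<'E'
from h import *
s=status.observe();go(530,438,150,189.5,s)
grab_frame("wrist");look("wrist",["driver_yellow","tile_yellow","tile_blue"],s)
E
```

```text
[[556.10109778  54.03808749]
 [482.04877682  64.98238565]
 [629.49962952  43.58746309]]
clock: 20.92
position: [0.532, -0.0815, 0.0255]
tool_rot: [3.142, 0.001, 2.979]
force: [0.0, 0.3, -0.2]
grip_width: 0.0437
finger_force: 0.0
clock: 21.55
position: [0.5332, -0.0818, 0.1547]
tool_rot: [3.141, 0.005, 2.979]
force: [-0.1, 0.2, -0.3]
grip_width: 0.0471
finger_force: 0.0
clock: 21.68
position: [0.532, -0.0815, 0.1516]
tool_rot: [3.141, 0.001, 2.979]
force: [-0.4, -0.1, 0.0]
grip_width: 0.0429
finger_force: 0.0
row [1.436 8.538 0.026] twist -2.354
tile_yellow 0.95 [554.  -84.5] 170.7 [65, 170] px [323. 216.]
tile_blue 0.88 [554.5  51.6] 171.2 [68, 170] px [463. 183.]
```

```bash
python3 -m creep '[[0.15,0.9,0,-0.3,0.5],[0.3,1.8,0,-0.6,0.5],[0.45,2.7,0,-0.9,0.5],[0.6,3.6,0,-1.2,0.5],[0.75,4.5,0,-1.5,0.5]]'; python3 - <<'E'
from h import *
s=status.observe();go(530,438,150,189.5,s)
E
```

```text
clock: 22.5
position: [0.5305, 0.1938, 0.1499]
tool_rot: [-3.141, -0.002, -3.094]
force: [0.2, 0.2, 0.1]
grip_width: 0.043
finger_force: 0.0
row [-1.860e-01  4.066e+00 -4.000e-03] twist -0.844
```

```bash
python3 -m creep '[[0,0.9,0,-0.2,0.5],[-0.1,1.8,0,-0.4,0.5],[-0.15,2.7,0,-0.6,0.5],[-0.18,3.5,0,-0.8,0.5],[-0.18,4.0,0,-0.84,0.5]]'; python3 -m creep '[[0,0,0,0,0.5],[0,0,0,0,0.5]]'; python3 - <<'E'
from h import *
s=status.observe();print(s['position'],np.degrees(s['tool_rot'][2]))
grab_frame("wrist");look("wrist",["marker_blue"],s)
go(529,437.3,22,189.9,s)
E
```

```text
clock: 23.12
position: [0.5295, 0.4347, 0.1492]
tool_rot: [-3.141, -0.002, -2.975]
force: [0.5, -0.9, 0.2]
grip_width: 0.0426
finger_force: 0.0
clock: 23.38
position: [0.5307, 0.4314, 0.1499]
tool_rot: [-3.14, -0.001, -2.978]
force: [0.3, -0.8, -0.0]
grip_width: 0.0426
finger_force: 0.0
[0.53065177 0.4314157  0.14991263] -170.641077910092
marker_blue 0.59 [529.5 437.6] 189.4 [14, 134] px [329. 189.]
row [0.008 0.104 2.132] twist -0.068
```

```bash
python3 -m creep '[[0,0.1,0.8,0,0.45],[0,0.1,1.5,0,0.45],[0,0.1,2.0,0,0.45],[0,0.1,2.12,0,0.45],[0,0.1,2.12,0,0.45]]' 40;python3 -m creep '[[0,0,0,0,0],[0,0,0,0,0],[0,0,0,0,0],[0,0,0,0,0]]'; python3 -m creep '[[0,0,-0.8,0,0],[0,0,-1.6,0,0],[0,0,-1.6,0,0]]'; python3 - <<'E'
from h import *
s=status.observe();print(s['position'],np.degrees(s['tool_rot'][2]))
go(555,53.7,120,171,s)
E
```

```text
clock: 24.1
position: [0.5301, 0.4381, 0.0244]
tool_rot: [3.142, 0.0, -2.978]
force: [0.1, 0.4, 0.7]
grip_width: 0.0386
finger_force: 0.0
clock: 24.6
position: [0.5304, 0.4388, 0.0255]
tool_rot: [3.141, 0.002, -2.978]
force: [-1.2, -1.0, 6.8]
grip_width: 0.012
finger_force: 39.3
clock: 24.98
position: [0.5316, 0.4398, 0.1249]
tool_rot: [3.138, 0.006, -2.978]
force: [0.1, 0.2, 0.1]
grip_width: 0.0118
finger_force: 39.3
[0.53156122 0.43979122 0.12491217] -170.62828407994232
row [ 0.663 -6.413  0.052] twist 2.296
```

```bash
python3 -m creep '[[0.1,-0.9,0,0.4,0],[0.2,-1.8,0,0.8,0],[0.3,-2.7,0,1.2,0],[0.4,-3.6,0,1.6,0],[0.5,-4.5,0,2.0,0]]'; python3 - <<'E'
from h import *
s=status.observe();go(556,53.7,80,171,s)
E
```

```text
clock: 25.6
position: [0.5441, 0.1654, 0.1201]
tool_rot: [3.141, 0.0, 3.024]
force: [1.3, -0.1, -0.4]
grip_width: 0.012
finger_force: 39.3
row [-0.414 -1.825  0.668] twist 0.286
```

```bash
python3 -m creep '[[-0.2,-0.8,0,0.1,0],[-0.35,-1.5,0,0.28,0],[-0.39,-1.8,0.2,0.28,0],[-0.39,-1.8,0.67,0.28,0],[-0.39,-1.8,0.67,0.28,0]]'; python3 -m creep '[[0,0,0,0,0],[0,0,0,0,0]]'; python3 - <<'E'
from h import *
s=status.observe();print(s['position'],np.degrees(s['tool_rot'][2]));go(556,53.7,26,171,s)
cv2.imwrite("pics/w10.png",grab_frame("wrist"));look("wrist",["tile_blue"],s)
E
```

```text
clock: 26.22
position: [0.5538, 0.0575, 0.0781]
tool_rot: [-3.141, -0.003, 2.988]
force: [0.3, 0.4, 0.2]
grip_width: 0.012
finger_force: 39.3
clock: 26.48
position: [0.5554, 0.0576, 0.0805]
tool_rot: [3.141, 0.001, 2.988]
force: [-0.3, 0.9, -0.3]
grip_width: 0.0119
finger_force: 39.3
[0.55541787 0.05761677 0.08054349] 171.19071879029403
row [-0.019 -0.063  0.909] twist 0.024
tile_blue 0.85 [554.1  53.9] 171.0 [65, 169] px [315. 164.]
```

View pics/w10.png

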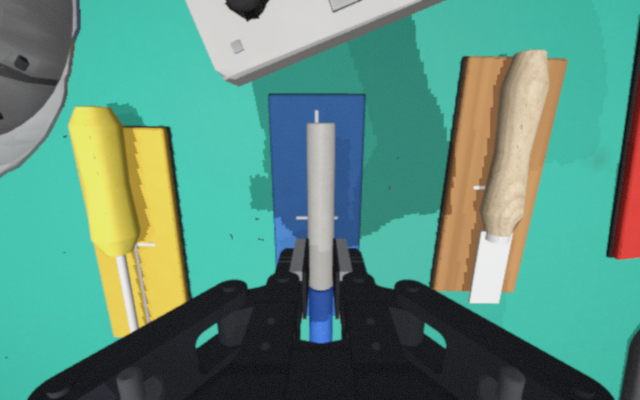

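The marker is over the blue tile and parallel to its line. It needs a 4 mm sideways shift, then lower and release.

```bash
python3 -m creep '[[0,-0.06,0.5,0.02,0],[0,-0.06,0.91,0.02,0],[0,-0.06,0.91,0.02,0],[0,-0.06,0.91,0.02,0],[0,-0.06,0.91,0.02,0.45]]'; python3 -m creep '[[0,0,0,0,0.45],[0,0,0,0,0.45],[0,0,-0.9,0,0.45],[0,0,-1.9,0,0.45],[0.3,0,-2.6,0,0.45]]'; python3 -m creep '[[0,0,0,0,0.5],[0,0,0,0,0.5]]'; python3 - <<'E'
from h import *
s=status.observe()
cv2.imwrite("pics/w11.png",grab_frame("wrist"));look("wrist",["marker_blue","tile_blue","driver_yellow","tile_yellow","scraper","tile_wood"],s)
go(480,300,300,180,s)
E
```

```text
clock: 27.2
position: [0.555, 0.0537, 0.0261]
tool_rot: [3.141, 0.001, 2.984]
force: [-0.3, -0.5, 0.9]
grip_width: 0.0291
finger_force: 0.0
clock: 27.82
position: [0.5374, 0.0563, 0.1836]
tool_rot: [3.141, 0.002, 2.984]
force: [0.3, 0.1, 0.1]
grip_width: 0.0384
finger_force: 0.0
clock: 28.08
position: [0.5366, 0.0564, 0.1808]
tool_rot: [-3.142, -0.0, 2.984]
force: [-0.1, -0.1, -0.3]
grip_width: 0.0428
finger_force: 0.0
marker_blue 0.84 [554.2  53. ] 170.8 [12, 135] px [321. 199.]
tile_blue 0.68 [554.6  53.8] 170.9 [66, 170] px [322. 194.]
driver_yellow 0.8 [539.3 -83.9] 169.6 [31, 166] px [185. 187.]
tile_yellow 0.93 [554.5 -83. ] 170.8 [70, 170] px [203. 221.]
tile_wood 0.9 [551.4 180. ] 169.7 [67, 169] px [436. 174.]
row [ 1.567  3.863 -1.986] twist -1.125
```

View pics/w11.png

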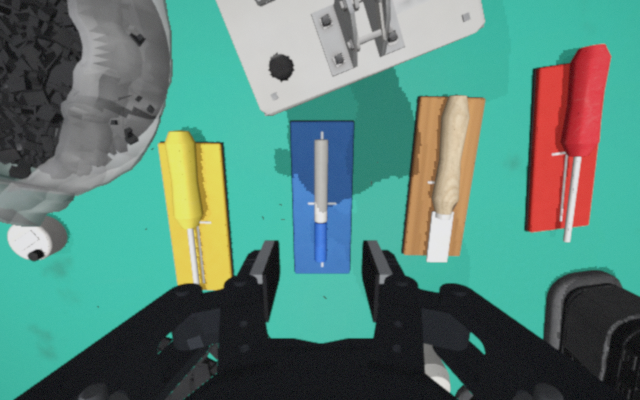

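All four tools are on their tiles. Move the arm aside for one check from the top camera.

```bash
python3 -m creep '[[0.2,0.7,-0.4,-0.2,0.5],[0.4,1.4,-0.8,-0.5,0.5],[0.6,2.1,-1.2,-0.8,0.5],[0.8,2.9,-1.3,-1.1,0.5],[1.2,3.8,-1.3,-1.1,0.5]]'; python3 -m creep '[[0.4,0.9,0,0,0.5],[0.8,1.8,0,0,0.5],[1.2,2.7,0,0,0.5],[1.6,3.5,0,0,0.5],[1.6,3.5,0,0,0.5]]'; python3 - <<'E'
from h import *
cv2.imwrite("pics/top1.png",cv2.resize(grab_frame("top")[130:260,190:500],None,fx=2.5,fy=2.5))
look("top",["tile_red","tile_wood","tile_blue","tile_yellow","marker_blue","driver_red","driver_yellow","scraper","glue_bottle"])
E
```

```text
clock: 29.05
position: [0.5017, 0.2939, 0.2595]
tool_rot: [3.141, 0.001, 3.137]
force: [0.7, 0.2, -0.7]
grip_width: 0.0429
finger_force: 0.0
clock: 29.68
position: [0.4026, 0.507, 0.2581]
tool_rot: [3.141, -0.002, -3.139]
force: [0.8, -0.5, -1.0]
grip_width: 0.0427
finger_force: 0.0
tile_red 0.91 [540.1 311.8] 178.2 [69, 168] px [279. 199.]
tile_wood 0.86 [552.5 184.7] 169.3 [66, 170] px [328. 198.]
tile_blue 0.83 [555.   58.1] 171.1 [65, 170] px [378. 194.]
tile_yellow 0.8 [554.5 -79.3] 170.7 [67, 169] px [433. 188.]
marker_blue 0.64 [553.7  56.1] 170.5 [13, 130] px [379. 194.]
marker_blue 0.56 [347.6 360.7] 127.0 [16, 132] px [260. 281.]
driver_red 0.77 [538.4 311.8] 176.7 [28, 188] px [277. 215.]
driver_red 0.68 [550.6 -81.6] 171.3 [29, 186] px [434. 205.]
driver_yellow 0.63 [529.3 -79. ] 170.3 [26, 138] px [434. 208.]
scraper 0.61 [552.1 185.2] 171.0 [24, 170] px [328. 196.]
glue_bottle 0.63 [748.9 139.2] 178.2 [40, 56] px [344. 118.]
glue_bottle 0.5 [537.3 312.7] 176.6 [26, 186] px [277. 214.]
```

View pics/top1.png

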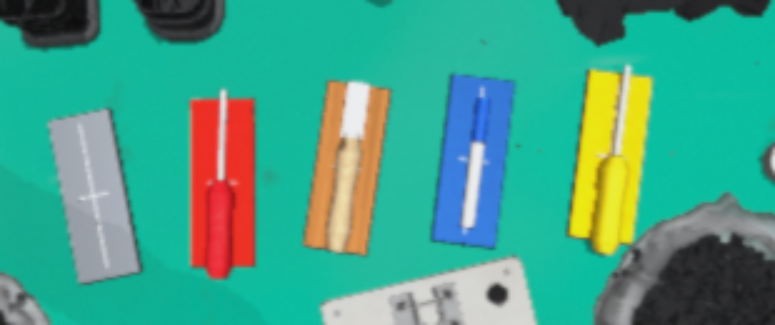

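The top view shows every tool on its own tile, along the line and centred to within a few millimetres, with the grey tile empty and the bottle where it was.

```bash
python3 -c "from workcell import bot;print(bot.job_done())"
```

```text
the job is handed in; nothing more can be done
None
```

All four tools lie flat on their matching tiles, centred to within a few millimetres by the last camera check; the glue bottle was not moved, and the job is handed in at about 30 s of the 128 s limit.

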